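Tighten the lock ring of a kit turntable with the pin spanner that fits

ROBOT

A 6-joint arm with a two-finger parallel gripper is mounted at the origin on the work surface. World frame = base frame: x ahead of the robot, y to its left, z up, the work surface at z = 0. Lengths are in m, angles in rad, forces in N, time in s.
With the tool pointing down it reaches from about 0.375 to 0.9 m from the base axis. Payload 3.1 kg.
Tool frame: the origin (TCP) lies between the finger pads; the fingertips stand 22 mm ahead of it and the grasp point (between the pads) lies 3 mm ahead of it; z points along the fingers, y is the line along which they close (so a half turn about z gives the same grasp; the last joint's range is limited). The gripper opens to 87 mm and grips with 3 to 60 N. Pads are 19 mm wide; open, the fingers measure 117 mm over their backs; the gripper's body (75 mm by 190 mm) begins 51 mm behind the grasp point.
Start: joints at [0.976, 0.527, 1.433, -0, 1.181, -0.178], TCP at [0.253, 0.571, 0.245] pointing down, gripper open.
Joint ranges: [-3.08, 3.08], [-0.75, 2.2], [0.22, 2.44], [-1.43, 4.57], [0, 2.65], [-2.85, 2.85]. Speed limits (rad/s): [2.79, 2.79, 3.14, 3.14, 3.14, 3.14].

INTERFACE

Orientations are given as a unit quaternion [x, y, z, w].
In Python, from rig import robot gives the robot as it stands.
- The arm moves only by the tool move_arm, never from a script. Its argument "series" is text: rows parted by semicolons, each of 6 numbers parted by spaces: the shift along the tool's x, y, z in mm, then the turn, a rotation vector about the tool's x, y, z in degrees. In form: dx dy dz ax ay az; .... A call has 1 to 8 rows; each row is the pose to reach, as a shift and turn from the pose commanded when the call began, along the tool's axes at that moment; what a row does not reach only later rows make up. A row lasts 1/12 s, in which the tool goes at most 41.7 mm and 7.16 degrees, less where a joint would pass 70% of its speed; a pose out of reach is approached as far as the arm can. A call with a gripper value outside its range is refused whole. "jaw" is the opening, from 0 (shut) to 1 (fully open), set as the call begins (left out, the last holds). The fingers move at their own pace and stop on an object; "newtons" is the grip in N (left out, the last holds). Time passes only in rows, so rows that repeat a pose let the fingers close. It gives the time, the measured TCP pose, the force, the opening and the grip force at its end, in the units of the state.
- robot.get_obs(): the state, without advancing time (a new reading comes with each control period).
- robot.camera(name): name is "side" or "top" or "wrist"; returns a dict with "img" (384x512x3 uint8, red, green, blue), "mtx" (3x3 intrinsics, pixels), "world_to_cam" (4x4, takes a point from world to camera coordinates). Camera axes: x right, y down, z forward; pixel columns grow to the right and rows downward; lengths in m; the calibration is good to about 2 mm. The wrist camera is an equidistant fisheye: a pixel r from the principal point sees the ray r / f radians off the axis. A picture is of the moment at which its call begins. There is no depth.
- robot.hand_in(): hands the job in; it is judged then, once.
Trained networks look in a picture, given as the dict that the camera call returned (one of the last four; its "shot" number tells which), for a name from the list of things; names that differ only in an ending like _2 or _b are one class to them, and where a whole thing is asked for, a point or a joint stands for the part that bears it (a point fixed in the world has none). Each returns a list of dicts, best first, with "p" (0 to 1); they miss things now and then, are a little off and sometimes report something else, mostly with a low value. They report only what shows in the picture. A call takes as long as a camera call. They do not tell look-alikes from the thing itself.
- robot.search_frame(picture, thing): "xyz" ([x, y, z] in m, in world coordinates, good to about 4 mm: the middle of the surface that is visible of it).
- robot.tip_of(picture, thing): "xyz" ([x, y, z] in m, in world coordinates, good to about 4 mm: a listed point, or the origin of a listed thing).
The state is a dict: "time": time; "q": joint angles; "joint_velocities": joint speeds; "joint_torque": joint torques, N m; "position": TCP position; "tool_rot": TCP orientation; "ft_force": force on the tool from outside, world axes, zero at the start; "moment": the same for the moment, N m; "grip_width": finger opening in m; "grip_force": force on a finger pad.
Only numpy, scipy, OpenCV 4.12 (cv2) and the standard library are available. Lean on these libraries where they do the work, as an engineer would, in place of code of your own. Each camera call takes 0.05 s, during which the arm holds its last target. There are 200 camera calls.

TASK

Lock the turntable base of the robot kit: take the pin spanner whose prongs fit the two holes of the aluminium lock ring, put both prongs fully into the holes and, only with it, turn the ring clockwise (seen from above) as far as it will go, until its lug meets the stop block. Leave the spanner standing upright in the ring, and leave the other spanner in its stand.

Things in the scene. Friction and masses are not known exactly. Their poses are not given: they have to be found in the camera images.
- spanner_wide: Pin spanner that fits: longer steel bar (mm: 110 along y, 26 x, 8 thick), two prongs down, 10 dia, 12 long, 80 apart. Dark flat grip on it 20 (x) x 40 (y) x 58 tall. Origin midway between prong tips, z up; bar underside 12, grip 20 to 78 above it. Loose, 0.15 kg, stands prongs down in a slotted fixed wood block 44 x 120 x 25 (origin at height 13), lifts straight out. Which block varies.
- spanner_narrow: Pin spanner too narrow for the ring, to be left: same grip, but shorter bar (70 mm) and prongs 44 mm apart. Same frame: origin midway between prong tips, y along the bar, z up. Stands in the other, identical wood block.
- ring_centre (a point): Centre of the lock ring's top, 75 mm up, turns with it. Aluminium ring 124 dia on a fixed round black base 160 dia. y runs through its two holes: 22 dia, 14 deep, centres 40 mm either side. Middle disc (57 dia) is at this height, ring face 1 mm lower. Spanner's bar rests on the disc when home (its origin 12 below). x points to a lug on the rim; z up.
- ring (a joint): Turn of the lock ring, rad, grows clockwise from above. Starts 0 to 0.5; at 1.2 the lug meets the steel stop block on the base. Stiff (0.25 N m), stays where left. Prongs have about 0.15 rad free play each way in the holes before they drive it.
There are look-alikes about, which are no part of the job. What is shaped like the spanner_wide but blue is not meant.

How it is judged:
On the way:
1. both prongs of the wide spanner are in the ring's holes, before the ring is turned (horizontal distance between spanner_wide and ring_centre below 0.012 m and angle between the y axis of spanner_wide and the y axis of ring_centre, either way round below 0.25 rad and z of spanner_wide in the frame of ring_centre below -0.006 m and angle between spanner_wide's own z axis and vertical below 0.2 rad and value of joint ring below 0.65 rad), for 0.2 s.
At the end, for the whole second after the job is handed in: The ring is within 0.17 rad (10 degrees) of its stop (joint above 1.03); the wide spanner stands in it at rest with both prongs at least 6 mm below the ring's top centre point, within 12 mm of its centre, within 0.25 rad of the line of the holes and tilted less than 0.2 rad (horizontal distance between spanner_wide and ring_centre below 0.012 m and angle between the y axis of spanner_wide and the y axis of ring_centre, either way round below 0.25 rad and z of spanner_wide in the frame of ring_centre below -0.006 m and angle between spanner_wide's own z axis and vertical below 0.2 rad and value of joint ring above 1.03 rad and linear speed of spanner_wide below 0.02 m/s); the robot touches nothing.
It fails at once if the ring is turned (past 0.65) without both prongs of the wide spanner in its holes (value of joint ring above 0.65 rad and not (horizontal distance between spanner_wide and ring_centre below 0.012 m and angle between the y axis of spanner_wide and the y axis of ring_centre, either way round below 0.25 rad and z of spanner_wide in the frame of ring_centre below -0.006 m and angle between spanner_wide's own z axis and vertical below 0.2 rad)).
It fails at once if the narrow spanner is moved by more than 40 mm (distance of spanner_narrow from where it was at the start of the episode above 0.04 m).
It also fails if it takes over 45 s, if anything falls off the work surface, if the arm or the gripper's body presses on something with over 40 N, if the wrist force passes 120 N, or if a joint passes its speed limit or range.

## Working session

There is one attempt and no reset: what is moved stays moved. The work goes in short steps, Python scripts to look and compute and a tool call to move; the robot and the scene stay as the last step left them, time stands still between calls to the robot, and variables do not carry over. Pictures are saved under pics/ and viewed, at most 13 in all, crops included, and the job is handed in when it is done.

Besides the shell and the picture viewer there is one more tool, called as name(argument=value, ...) on one line, values as JSON. move_arm: Moves the arm, as the interface text tells. Its arguments: {"type":"object","properties":{"series":{"type":"string"},"jaw":{"type":"number"},"newtons":{"type":"number"}},"required":["series"]}

```bash
mkdir -p pics
cat > h.py <<'E'
import numpy as np, cv2
from rig import robot
from scipy.spatial.transform import Rotation as R
def ray(c,uv):
    M=np.array(c["world_to_cam"]);K=np.array(c["mtx"])
    d=np.linalg.inv(K)@[uv[0],uv[1],1];Rm=M[:3,:3];return -Rm.T@M[:3,3],Rm.T@d
def atz(c,uv,z):
    o,d=ray(c,uv);return o+d*(z-o[2])/d[2]
def proj(c,p):
    M=np.array(c["world_to_cam"]);q=M[:3,:3]@p+M[:3,3];q=np.array(c["mtx"])@q;return q[:2]/q[2]
def save(c,n,box=None,s=1):
    im=c["img"][:,:,::-1]
    if box: im=im[box[1]:box[3],box[0]:box[2]]
    cv2.imwrite("pics/"+n,cv2.resize(im,None,fx=s,fy=s,interpolation=cv2.INTER_CUBIC))
E
python3 - <<'E'
from h import *
np.set_printoptions(precision=3,suppress=True)
t=robot.camera("top");s=robot.camera("side")
save(t,"top.png",None,1.5);save(s,"side.png",None,1.5)
for c,n in((t,"top"),(s,"side")):
  for th in("spanner_wide","spanner_narrow","ring_centre"):
    for f in(robot.search_frame,robot.tip_of):
      print(n,th,f.__name__,[(np.round(d["xyz"],3).tolist(),round(d["p"],2),proj(c,np.array(d["xyz"])).round().tolist()) for d in f(c,th)])
print(robot.get_obs())
E
```

```text
top spanner_wide call [([0.345, -0.052, 0.022], 0.89, [266.0, 266.0]), ([0.375, -0.187, 0.02], 0.71, [333.0, 249.0]), ([0.48, -0.049, 0.029], 0.65, [262.0, 198.0])]
top spanner_wide call [([0.339, -0.051, 0.001], 0.88, [265.0, 267.0]), ([0.479, -0.054, 0.009], 0.8, [265.0, 199.0]), ([0.658, -0.15, -0.004], 0.7, [308.0, 112.0]), ([0.372, -0.192, -0.001], 0.64, [333.0, 249.0])]
top spanner_narrow call [([0.488, -0.256, 0.084], 0.87, [373.0, 190.0]), ([0.548, 0.269, 0.072], 0.29, [95.0, 166.0])]
top spanner_narrow call [([0.486, -0.267, 0.014], 0.71, [370.0, 193.0])]
top ring_centre call [([0.548, 0.269, 0.074], 0.85, [95.0, 166.0])]
top ring_centre call [([0.547, 0.27, 0.073], 0.74, [95.0, 167.0])]
side spanner_wide call [([0.37, -0.213, 0.035], 0.92, [197.0, 266.0]), ([0.337, -0.073, 0.032], 0.86, [189.0, 226.0]), ([0.65, -0.166, 0.036], 0.84, [332.0, 246.0]), ([0.479, -0.074, 0.045], 0.56, [250.0, 220.0])]
side spanner_wide call [([0.371, -0.194, 0.003], 0.86, [199.0, 271.0]), ([0.335, -0.054, -0.001], 0.81, [190.0, 233.0]), ([0.48, -0.056, 0.014], 0.77, [251.0, 226.0]), ([0.657, -0.
[... 183 characters left out ...]
[0.487, -0.27, 0.014], 0.8, [257.0, 293.0])]
side ring_centre call [([0.553, 0.25, 0.075], 0.85, [271.0, 151.0])]
side ring_centre call [([0.549, 0.269, 0.076], 0.98, [270.0, 149.0]), ([0.481, -0.052, 0.009], 0.55, [251.0, 227.0])]
{'time': 0.7, 'q': array([ 0.976,  0.527,  1.433,  0.   ,  1.181, -0.179]), 'joint_velocities': array([ 0.   ,  0.001, -0.001, -0.002,  0.001,  0.001]), 'joint_torque': array([ -0.   , -43.986, -17.695,   0.063,   0.05 ,  -0.   ]), 'position': array([0.253, 0.571, 0.245]), 'tool_rot': array([ 0.207,  0.978,  0.   , -0.   ]), 'ft_force': array([ 0.351,  0.315, -0.422]), 'moment': array([ 0.029,  0.009, -0.045]), 'grip_force': 0.0, 'grip_width': 0.08684179757638413}
```

View pics/top.png

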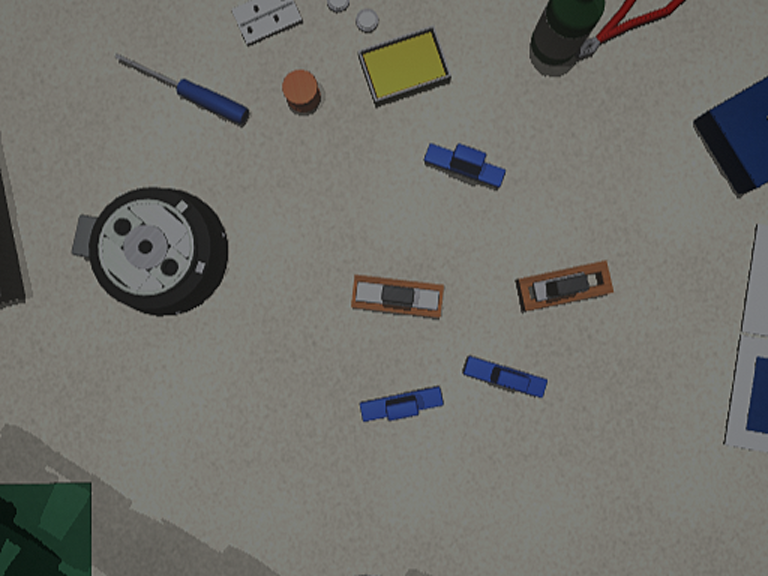

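View pics/side.png

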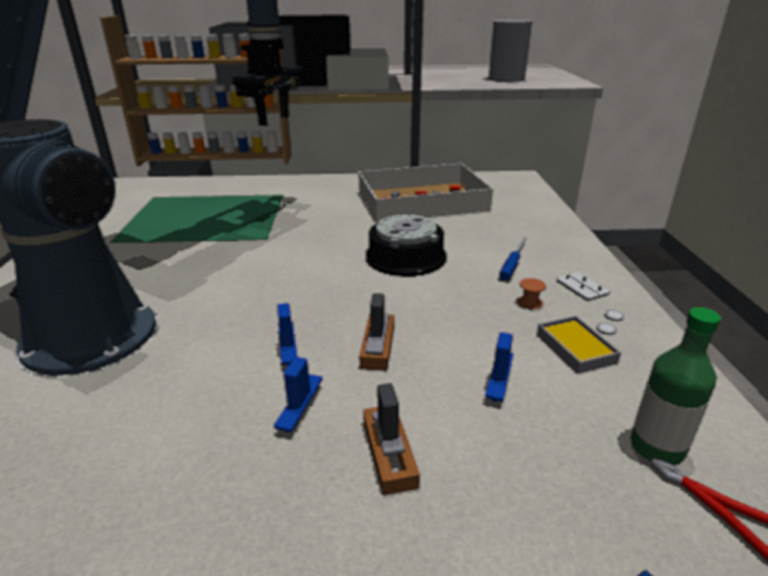

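The top view shows grips at these pixels (768-wide picture):
- Wide candidate: grey bar filling the wood block at (398,296).
- Narrow: short bar in the block at (567,287).
- Blue look-alikes: (465,166), (505,377) and (401,404).

I choose (398,296). The ring centre is at (146,247), with holes at (122,227) and (170,267), the lug at (181,206) and the stop at (200,268). Next is a close crop to check this.

Run:
```python
from h import *
t=robot.camera("top")
a=t["img"][170:225,225:305,::-1];b=t["img"][115:220,45:160,::-1]
A=cv2.resize(a,(400,275),interpolation=cv2.INTER_CUBIC);B=cv2.resize(b,(575,525),interpolation=cv2.INTER_CUBIC)
cv2.imwrite("pics/ca.png",A);cv2.imwrite("pics/cb.png",B)
# combine in one
o=np.zeros((590,800,3),np.uint8);o[:275,:400]=A;B2=cv2.resize(b,(400,365),interpolation=cv2.INTER_CUBIC);o[:365,400:]=B2
n=cv2.resize(t["img"][165:215,338:418,::-1],(400,250),interpolation=cv2.INTER_CUBIC);o[280:530,:400]=n
cv2.imwrite("pics/crops.png",o)
```

```text
(no output)
```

View pics/crops.png

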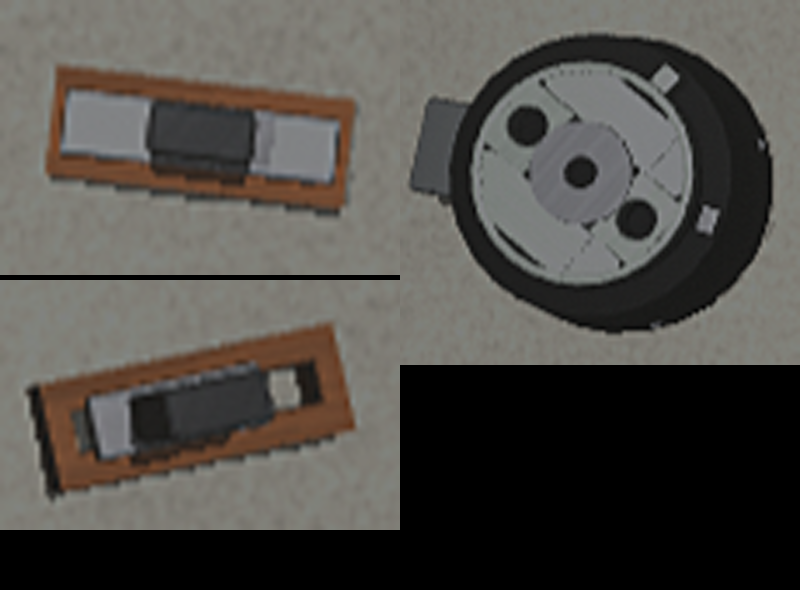

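The crop confirms the choice: the bar fills the slot in the block at pixel (265,197), so it is the wide one. The narrow one leaves its slot part empty. The ring has dark holes at crop pixels (527,125) and (636,219), and the lug is at (664,78).

```bash
cat > plan.py <<'E'
from h import *
np.set_printoptions(precision=4,suppress=True)
t=robot.camera("top")
f=lambda x,y:(x/5+225,y/5+170)
g=lambda x,y:((x-400)/3.478+45,y/3.478+115)
P=[atz(t,f(*p),.033) for p in((65,90),(60,152),(338,122),(333,183))]
c=np.mean(P,0);l=(P[0]+P[1]-P[2]-P[3])/2
print("bar c",c,"len",np.linalg.norm(l),"yaw of y",np.arctan2(l[1],l[0]),"w",np.linalg.norm(P[0]-P[1]))
H=[atz(t,g(*p),.074) for p in((527,125),(636,219))];d=H[0]-H[1]
print("ring c",np.mean(H,0),atz(t,g(580,172),.075),"sep",np.linalg.norm(d),"yaw",np.arctan2(d[1],d[0]))
for n,p in(("lug",(664,78)),("stop",(708,219))):
  v=atz(t,g(*p),.074)-np.mean(H,0);print(n,v,np.linalg.norm(v[:2]),np.arctan2(v[1],v[0]))
o=robot.get_obs();Rm=R.from_quat(o["tool_rot"]).as_matrix();print(Rm,np.arctan2(Rm[1,1],Rm[0,1]))
print("shift tool mm",Rm.T@(np.array([c[0],c[1],.245])-o["position"])*1000)
E
python3 plan.py
```

```text
bar c [ 0.4811 -0.054   0.033 ] len 0.10908258454971448 yaw of y 1.4306663535721755 w 0.024725096239715715
ring c [0.551  0.2648 0.074 ] [0.5509 0.2652 0.075 ] sep 0.08013471307654536 yaw 0.8417847264087481
lug [ 0.0507 -0.0459  0.    ] 0.068429572959779 -0.7361735630508521
stop [-0.0277 -0.0694  0.    ] 0.07476579650662368 -1.9504520654217214
[[-0.9144  0.4048  0.    ]
 [ 0.4048  0.9144  0.    ]
 [-0.      0.0001 -1.    ]] 1.1540636044500214
shift tool mm [-461.7871 -479.5832   -0.4205]
```

move_arm(series="-462 -480 0 0 0 -16;-462 -480 0 0 0 -16;-462 -480 0 0 0 -16;-462 -480 0 0 0 -16;-462 -480 0 0 0 -16;-462 -480 0 0 0 -16;-462 -480 0 0 0 -16;-462 -480 0 0 0 -16", jaw=1)

```text
time: 1.47
position: [0.3672, 0.2575, 0.2449]
tool_rot: [0.068, 0.998, 0.0, 0.0]
ft_force: [0.2, 0.0, 0.4]
grip_width: 0.0868
grip_force: 0.0
```

```bash
cat > to.py <<'E'
import sys
from h import *
np.set_printoptions(precision=4,suppress=True)
# target x y z yaw(of tool y): shift in tool axes mm, turn vector deg (tool pointing down)
x,y,z,w=map(float,sys.argv[1:5])
o=robot.get_obs();Q=R.from_quat(o["tool_rot"])
T=R.from_matrix(np.array([[np.sin(w),np.cos(w),0],[-np.cos(w),np.sin(w),0],[0,0,-1]]).T).as_matrix()
T=np.column_stack([np.cross([np.cos(w),np.sin(w),0],[0,0,-1]),[np.cos(w),np.sin(w),0],[0,0,-1]])
print("t",o["time"],"pos",o["position"],"yaw",np.arctan2(*Q.as_matrix()[[1,0],1]),"grip",o["grip_width"],"F",o["ft_force"],"q",o["q"])
print("SHIFT",Q.inv().apply(np.array([x,y,z])-o["position"])*1000,"TURN",np.degrees((Q.inv()*R.from_matrix(T)).as_rotvec()))
E
python3 to.py .481 -.054 .245 1.431
```

```text
Traceback (most recent call last):
  File "to.py", line 7, in <module>
    T=R.from_matrix(np.array([[np.sin(w),np.cos(w),0],[-np.cos(w),np.sin(w),0],[0,0,-1]]).T).as_matrix()
      ~~~~~~~~~~~~~^^^^^^^^^^^^^^^^^^^^^^^^^^^^^^^^^^^^^^^^^^^^^^^^^^^^^^^^^^^^^^^^^^^^^^^^^
  File "scipy/spatial/transform/_rotation.pyx", line 1143, in scipy.spatial.transform._rotation.Rotation.from_matrix
ValueError: Non-positive determinant (left-handed or null coordinate frame) in rotation matrix 0: [[ 0.9902 -0.1393  0.    ]
 [ 0.1393  0.9902  0.    ]
 [ 0.      0.     -1.    ]].
```

```bash
sed -i '/sin(w),np.cos(w),0\],\[-/d' to.py; python3 to.py .481 -.054 .245 1.431
```

```text
t 1.4667 pos [0.3672 0.2575 0.2449] yaw 1.4338612215766862 grip 0.08684562806702874 F [0.2205 0.0213 0.3922] q [ 0.3615  0.2901  1.8576 -0.0001  0.9928 -1.0723]
SHIFT [-155.2619 -293.0523   -0.1033] TURN [0.0246 0.0524 0.1639]
```

move_arm(series="-155 -293 0 0 0 0;-155 -293 0 0 0 0;-155 -293 0 0 0 0;-155 -293 0 0 0 0;-155 -293 0 0 0 0;-155 -293 0 0 0 0;-155 -293 0 0 0 0;-155 -293 0 0 0 0")

```text
time: 2.13
position: [0.4808, -0.0547, 0.2449]
tool_rot: [0.069, 0.998, -0.0, 0.001]
ft_force: [0.8, -0.1, 0.5]
grip_width: 0.0868
grip_force: 0.0
```

```bash
python3 - <<'E'
from h import *
c=robot.camera("wrist");save(c,"w1.png",None,1.5);print(c["mtx"],c["world_to_cam"])
for f in(robot.search_frame,robot.tip_of):print([(np.round(d["xyz"],4).tolist(),d["p"]) for d in f(c,"spanner_wide")])
E
python3 to.py .481 -.054 .245 1.431
```

```text
[[297.31863964   0.         255.7746872 ]
 [  0.         297.31863964 195.63821428]
 [  0.           0.           1.        ]] [[ 0.13819     0.99040499 -0.00121515 -0.01089949]
 [ 0.95862974 -0.13344794  0.25143722 -0.49945527]
 [ 0.24886252 -0.03591099 -0.96787285  0.26731866]
 [ 0.          0.          0.          1.        ]]
[([0.4802, -0.0532, 0.0296], 0.96), ([0.338, -0.0519, 0.0164], 0.95), ([0.3769, -0.1792, 0.0335], 0.78), ([0.6474, -0.1649, 0.0167], 0.55)]
[([0.335, -0.0519, -0.0038], 0.81), ([0.6578, -0.1512, -0.0055], 0.8), ([0.4816, -0.0548, 0.0083], 0.79), ([0.3703, -0.195, -0.0008], 0.62)]
t 2.2833 pos [ 0.4816 -0.0552  0.2447] yaw 1.4281319299093835 grip 0.08703527782129566 F [ 0.738   0.9523 -0.6808] q [-0.3451  0.3389  1.7766 -0.      1.0242 -1.7732]
SHIFT [ 0.7732  1.069  -0.2631] TURN [-0.0226  0.1026 -0.1643]
```

View pics/w1.png

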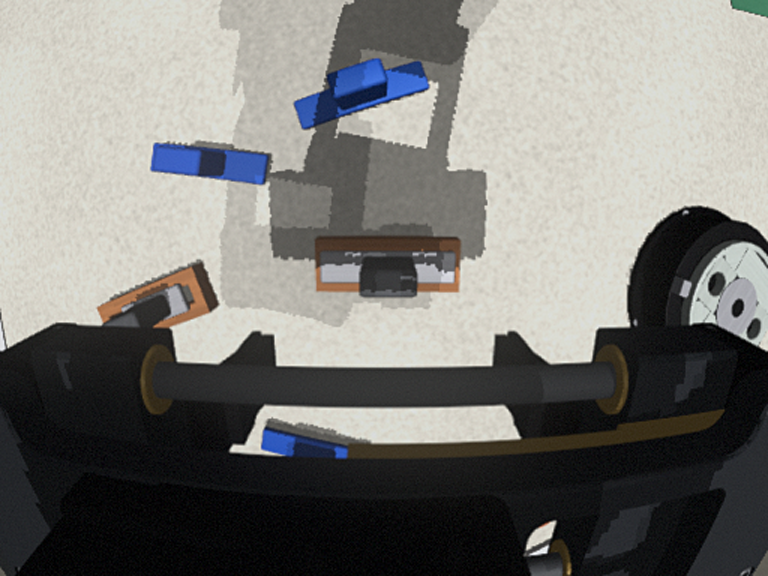

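The wrist view shows the wide spanner's grip at (388,276), lined up between the fingers, with the bar parallel to the closing line. I descend.

move_arm(series="0 1 40 0 0 0;0 1 80 0 0 0;0 1 120 0 0 0;0 1 150 0 0 0;0 1 170 0 0 0;0 1 176 0 0 0;0 1 176 0 0 0")

```text
time: 2.87
position: [0.4789, -0.0497, 0.0673]
tool_rot: [0.068, 0.998, 0.001, -0.002]
ft_force: [-0.4, 1.1, -0.1]
grip_width: 0.0867
grip_force: 0.0
```

move_arm(series="0 0 0 0 0 0;0 0 0 0 0 0;0 0 0 0 0 0;0 0 0 0 0 0;0 0 0 0 0 0;0 0 0 0 0 0;0 0 0 0 0 0;0 0 0 0 0 0", jaw=0, newtons=45)

```text
time: 3.53
position: [0.4804, -0.0513, 0.0687]
tool_rot: [0.069, 0.998, -0.0, 0.0]
ft_force: [-0.8, 0.0, 0.1]
grip_width: 0.0417
grip_force: 0.0
```

move_arm(series="0 0 -10 0 0 0;0 0 -30 0 0 0;0 0 -60 0 0 0;0 0 -100 0 0 0;0 0 -135 0 0 0;0 0 -150 0 0 0;0 0 -150 0 0 0;0 0 -150 0 0 0")

```text
time: 4.2
position: [0.4802, -0.0512, 0.2193]
tool_rot: [0.069, 0.998, -0.0, 0.001]
ft_force: [0.1, 0.2, -2.2]
grip_width: 0.0396
grip_force: 45.0
```

```bash
python3 - <<'E'
from h import *
c=robot.camera("side");save(c,"s2.png",(180,100,400,300),3)
E
python3 to.py .550 .266 .218 .842
```

```text
t 4.25 pos [ 0.4793 -0.0509  0.218 ] yaw 1.4332264457579709 grip 0.039861314678175434 F [-0.4754 -0.3337 -1.8771] q [-0.3382  0.3761  1.8114 -0.      0.9557 -1.7714]
SHIFT [-26.5673 323.6213   0.0784] TURN [-0.0093 -0.0956 33.8748]
```

View pics/s2.png

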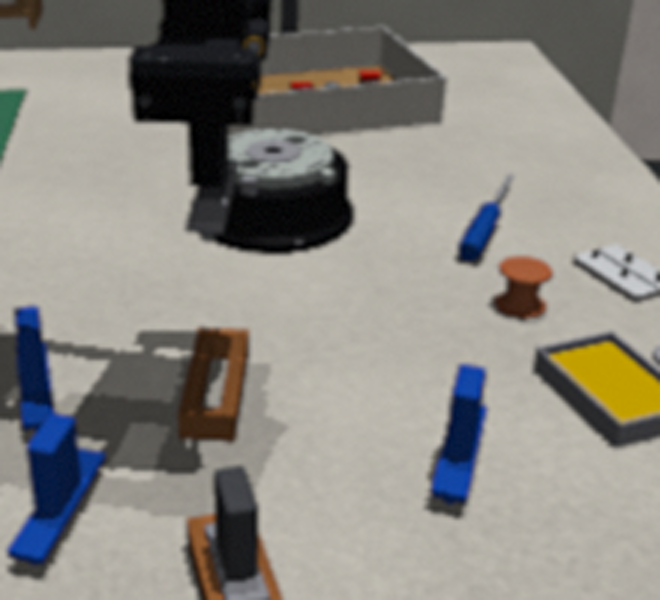

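The side view shows the block at (212,385) empty and the spanner in the gripper. I move it to above the ring.

move_arm(series="-27 324 0 0 0 34;-27 324 0 0 0 34;-27 324 0 0 0 34;-27 324 0 0 0 34;-27 324 0 0 0 34;-27 324 0 0 0 34;-27 324 0 0 0 34;-27 324 0 0 0 34")

```text
time: 4.92
position: [0.5461, 0.2503, 0.2154]
tool_rot: [0.357, 0.934, -0.002, -0.002]
ft_force: [1.3, -0.6, -1.2]
grip_width: 0.0395
grip_force: 45.0
```

move_arm(series="0 0 0 0 0 0;0 0 0 0 0 0;0 0 0 0 0 0;0 0 0 0 0 0")

```text
time: 5.25
position: [0.5465, 0.2473, 0.2168]
tool_rot: [0.358, 0.934, -0.001, -0.002]
ft_force: [-0.2, 0.7, -1.5]
grip_width: 0.04
grip_force: 45.0
```

```bash
python3 to.py .550 .266 .15 .842;python3 - <<'E'
from h import *
c=robot.camera("wrist");save(c,"w2.png",None,1.5)
for th in("ring_centre","spanner_wide"):
 for f in(robot.search_frame,robot.tip_of):print(th,[(np.round(d["xyz"],4).tolist(),round(d["p"],2)) for d in f(c,th)])
E
```

```text
t 5.25 pos [0.5465 0.2473 0.2168] yaw 0.8387197088998408 grip 0.039986049595317305 F [-0.2358  0.7394 -1.5474] q [ 0.239   0.5274  1.5232 -0.0005  1.0953 -0.5995]
SHIFT [ 9.7617 16.5013 66.7666] TURN [-0.2181 -0.1196 -0.1882]
ring_centre [([0.5384, 0.2749, 0.0739], 0.85)]
ring_centre [([0.5456, 0.2656, 0.0727], 0.81)]
spanner_wide [([0.5478, 0.246, 0.1946], 0.81), ([0.3394, -0.0313, 0.0279], 0.76)]
spanner_wide [([0.5451, 0.2426, 0.1577], 0.61), ([0.3362, -0.0511, -0.0035], 0.59)]
```

View pics/w2.png

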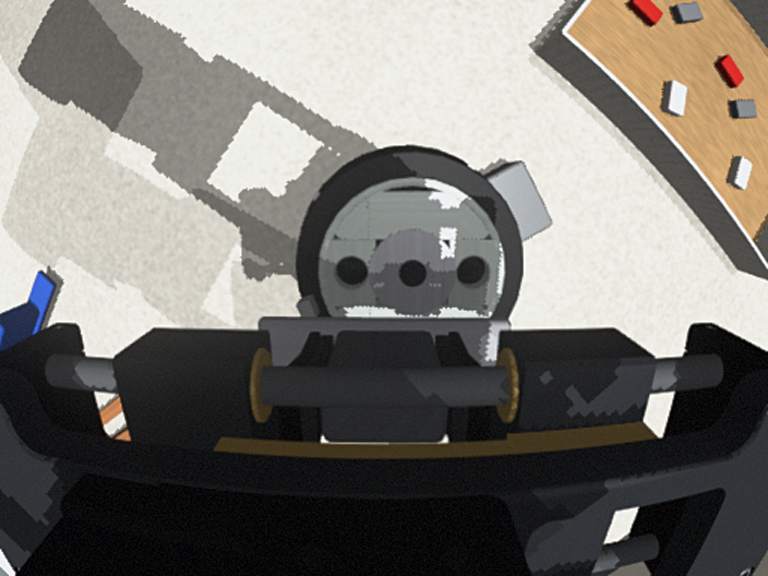

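```bash
cat >> h.py <<'E'
def fish(c,uv,z):
    K=np.array(c["mtx"]);M=np.array(c["world_to_cam"]);v=np.array([(uv[0]-K[0,2])/K[0,0],(uv[1]-K[1,2])/K[1,1]])
    r=np.linalg.norm(v);d=np.r_[v/r*np.sin(r),np.cos(r)];Rm=M[:3,:3];o=-Rm.T@M[:3,3];d=Rm.T@d;return o+d*(z-o[2])/d[2]
E
cat > m.py <<'E'
from h import *
np.set_printoptions(precision=4,suppress=True)
c=robot.camera("wrist")
g=c["img"].mean(2);
H=[fish(c,np.array(p)/1.5,.074) for p in((352,270),(472,270))];d=H[1]-H[0]
print("holes",H,"mid",np.mean(H,0),"cen",fish(c,np.array((412,272.5))/1.5,.075),"sep",np.linalg.norm(d),"yaw",np.arctan2(d[1],d[0]))
o=robot.get_obs();p=o["position"];Q=R.from_quat(o["tool_rot"])
for zt in(.0557-.012,.0557-.020): # bar bottom / top front edge
  for uv in((262,320),(508,320),(268,360)):
    print(zt,uv,Q.inv().apply(fish(c,np.array(uv)/1.5,p[2]-zt)-p)*1000)
print(p)
E
python3 m.py
```

```text
holes [array([0.5268, 0.2379, 0.074 ]), array([0.5793, 0.2966, 0.074 ])] mid [0.5531 0.2673 0.074 ] cen [0.554  0.2659 0.075 ] sep 0.0787526672905266 yaw 0.8403083810863248
0.0437 (262, 320) [  7.2779 -54.5525  43.6975]
0.0437 (508, 320) [ 7.2416 54.3529 43.7022]
0.0437 (268, 360) [-11.8974 -53.3992  43.6979]
0.035699999999999996 (262, 320) [  9.8808 -52.1892  35.6975]
0.035699999999999996 (508, 320) [ 9.8462 51.9573 35.702 ]
0.035699999999999996 (268, 360) [ -8.4565 -51.0863  35.698 ]
[0.5478 0.2478 0.2187]
```

The wrist view shows the ring holes at (352,270) and (472,270), level with the bar's front edge at row 320. The stop and lug are at the lower left. I come down to about 10 mm above the ring and compare.

move_arm(series="10 17 30 0 0 0;10 17 60 0 0 0;10 17 75 0 0 0;10 17 77 0 0 0;10 17 77 0 0 0;10 17 77 0 0 0")

```text
time: 6.05
position: [0.5526, 0.268, 0.1426]
tool_rot: [0.358, 0.934, 0.001, 0.001]
ft_force: [-0.3, 0.6, -0.8]
grip_width: 0.0395
grip_force: 45.0
```

```bash
python3 to.py .552 .267 .131 .841;python3 - <<'E'
from h import *
c=robot.camera("wrist");s=robot.camera("side")
a=cv2.resize(c["img"][130:270,150:400,::-1],(800,448),interpolation=cv2.INTER_CUBIC)
cv2.imwrite("pics/w3.png",a)
save(s,"s3.png",(215,60,325,190),4.5)
E
```

```text
t 6.05 pos [0.5526 0.268  0.1426] yaw 0.839411719610112 grip 0.039496763703094795 F [-0.2872  0.6075 -0.8176] q [ 0.2699  0.6388  1.5509  0.      0.9498 -0.5695]
SHIFT [-0.2601 -1.1788 11.6069] TURN [ 0.1017  0.0647 -0.0911]
```

View pics/w3.png

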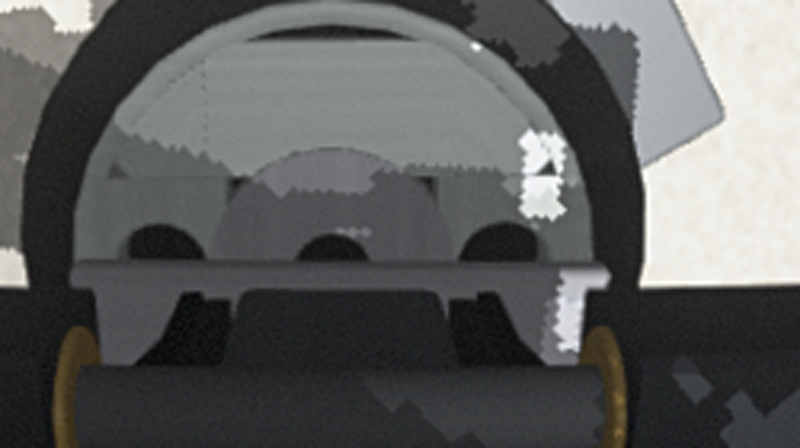

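View pics/s3.png

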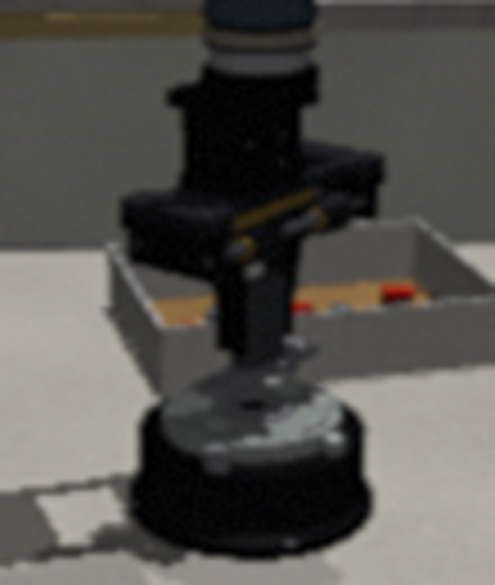

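```bash
cat > m3.py <<'E'
from h import *
np.set_printoptions(precision=2,suppress=True)
c=robot.camera("wrist");o=robot.get_obs();p=o["position"];Q=R.from_quat(o["tool_rot"])
f=lambda u,z:Q.inv().apply(fish(c,(u[0]/3.2+150,u[1]/3.2+130),z)-p)*1000
print("pos",p*1000)
for u in((165,224),(503,224)):print("hole front edge (centre+11)",f(u,.074))
print("disc front (centre+28.5)",f((330,148),.075))
print("small dot front",f((333,235),.075))
for dz in(.0437,.0467):
  print("bar bottom front (+13)",dz,f((76,262),p[2]-dz),f((608,264),p[2]-dz))
print("bar top front",f((70,283),p[2]-.0357),f((611,283),p[2]-.0357))
E
python3 m3.py
```

```text
pos [552.78 268.22 143.3 ]
hole front edge (centre+11) [  9.47 -40.34  69.17]
hole front edge (centre+11) [ 9.4 37.4 69.4]
disc front (centre+28.5) [27.26 -2.31 68.25]
small dot front [ 7.15 -1.67 68.29]
bar bottom front (+13) 0.0437 [  8.32 -54.79  43.52] [ 7.75 55.62 43.85]
bar bottom front (+13) 0.0467 [  7.36 -55.69  46.52] [ 6.78 56.54 46.85]
bar top front [  6.46 -54.04  35.53] [ 6.33 54.16 35.85]
```

The wrist crop shows the bar's front edge at row 262, with the holes at columns 165 and 503. Relative to the spanner, the ring is about 3–4 mm ahead in x and about 2 mm in -y. I correct for that and insert.

move_arm(series="3 -2 0 0 0 0;3 -2 4 0 0 0;3 -2 8 0 0 0;3 -2 12 0 0 0;3 -2 15 0 0 0;3 -2 18 0 0 0;3 -2 18 0 0 0")

```text
time: 6.78
position: [0.5475, 0.2684, 0.1225]
tool_rot: [0.357, 0.934, -0.001, -0.001]
ft_force: [-0.0, -0.1, -2.5]
grip_width: 0.04
grip_force: 45.0
```

```bash
python3 to.py .552 .267 .1187 .841
```

```text
t 6.7833 pos [0.5475 0.2684 0.1225] yaw 0.8398224320123219 grip 0.04003079320192413 F [-0.0026 -0.062  -2.5315] q [ 0.2727  0.6636  1.5719 -0.      0.9079 -0.5671]
SHIFT [-4.2654  1.943   3.8247] TURN [-0.0875 -0.0534 -0.0675]
```

There is no contact force with the tips about 7 mm below the ring top, so the prongs are in. I go on to home.

move_arm(series="0 0 2 0 0 0;0 0 3 0 0 0;0 0 4 0 0 0;0 0 4 0 0 0")

```text
time: 7.12
position: [0.5482, 0.2686, 0.1196]
tool_rot: [0.357, 0.934, 0.0, 0.0]
ft_force: [0.2, 0.7, -1.4]
grip_width: 0.0396
grip_force: 45.0
```

```bash
python3 - <<'E'
from h import *
c=robot.camera("wrist");s=robot.camera("side")
a=cv2.resize(c["img"][130:270,150:400,::-1],(600,336),interpolation=cv2.INTER_CUBIC)
b=cv2.resize(s["img"][115:185,225:325,::-1],(371,260),interpolation=cv2.INTER_CUBIC)
o=np.zeros((600,600,3),np.uint8);o[:336]=a;o[340:600,:371]=b;cv2.imwrite("pics/w4.png",o)
E
python3 to.py .5475 .2684 .1187 .841
```

```text
t 7.2167 pos [0.5481 0.2686 0.1196] yaw 0.8399035659900614 grip 0.03983287180833473 F [ 0.1066  0.2805 -1.798 ] q [ 0.2728  0.6678  1.5734  0.      0.9001 -0.5671]
SHIFT [ 0.3125 -0.5768  0.9294] TURN [ 0.0129  0.0082 -0.0628]
```

View pics/w4.png

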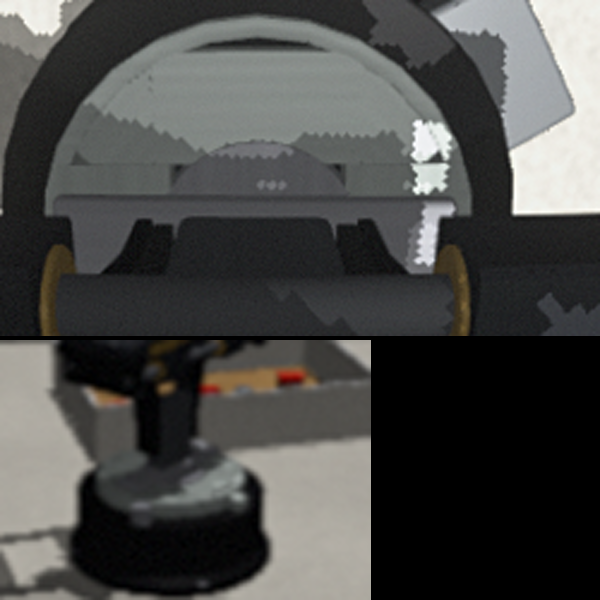

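move_arm(series="0 0 1 0 0 0;0 0 2 0 0 0;0 0 2 0 0 0")

```text
time: 7.47
position: [0.5482, 0.2686, 0.1195]
tool_rot: [0.357, 0.934, 0.0, 0.0]
ft_force: [-2.2, -1.1, 9.0]
grip_width: 0.04
grip_force: 45.0
```

move_arm(series="0 0.5 0 0 0 5;0 0.8 0 0 0 10;-0.1 1.1 0 0 0 15;-0.2 1.5 0 0 0 20;-0.3 1.9 0 0 0 25;-0.4 2.2 0 0 0 30;-0.4 2.2 0 0 0 30")

```text
time: 8.05
position: [0.5505, 0.2694, 0.1195]
tool_rot: [0.588, 0.809, 0.0, 0.001]
ft_force: [-1.4, -2.2, 8.4]
grip_width: 0.04
grip_force: 45.0
```

```bash
python3 to.py .5475 .2684 .1187 .841; python3 -c "
from h import *
print(robot.get_obs()['moment'])"
```

```text
t 8.05 pos [0.5505 0.2694 0.1195] yaw 0.3143738464043089 grip 0.03995004243866732 F [-1.3965 -2.1949  8.3967] q [ 0.2737  0.6703  1.5677 -0.0021  0.9021 -0.0394]
SHIFT [ 0.0017 -3.1295  0.8097] TURN [  0.0541   0.1163 -30.1735]
[-0.50838517  0.45178574  0.03353385]
```

Seating contact shows as about 9 N at z = 0.1195. I continue turning, then check the lug.

move_arm(series="0 0.5 0 0 0 5;0 0.8 0 0 0 10;-0.1 1.1 0 0 0 15;-0.2 1.5 0 0 0 20;-0.3 1.9 0 0 0 25;-0.4 2.2 0 0 0 30")

```text
time: 8.55
position: [0.5519, 0.2695, 0.1195]
tool_rot: [0.777, 0.629, -0.001, 0.001]
ft_force: [-3.6, -2.7, 9.3]
grip_width: 0.0401
grip_force: 45.0
```

```bash
python3 to.py .5475 .2684 .1187 .841; python3 -c "
from h import *
print(robot.get_obs()['moment'])
c=robot.camera('wrist');t=robot.camera('top')
o=np.zeros((600,800,3),np.uint8)
o[:336,:600]=cv2.resize(c['img'][130:270,150:400,::-1],(600,336),interpolation=cv2.INTER_CUBIC)
o[340:600,:285]=cv2.resize(t['img'][115:220,45:160,::-1],(285,260),interpolation=cv2.INTER_CUBIC)
s=robot.camera('side');o[340:600,300:671]=cv2.resize(s['img'][115:185,225:325,::-1],(371,260),interpolation=cv2.INTER_CUBIC)
cv2.imwrite('pics/w5.png',o)"
```

```text
t 8.55 pos [0.5519 0.2695 0.1195] yaw -0.2094088441239899 grip 0.04009755780230841 F [-3.6488 -2.7466  9.3019] q [ 0.2734  0.6722  1.5628 -0.0024  0.907   0.4843]
SHIFT [-1.9537 -4.0523  0.819 ] TURN [ -0.0287   0.1127 -60.184 ]
[-0.67707982  0.67307969  0.30130298]
```

View pics/w5.png

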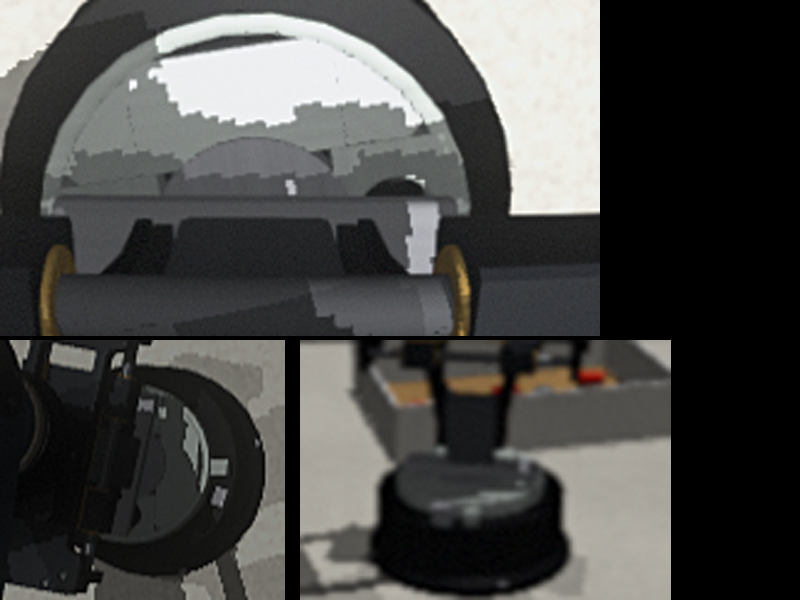

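The ring is turning: in the top crop the lug is at (218,465), just short of the stop at (220,495). I turn a bit more and watch the moment.

move_arm(series="0 0.3 0 0 0 4;0 0.6 0 0 0 8;-0.1 0.8 0 0 0 11;-0.1 0.8 0 0 0 11")

```text
time: 9.03
position: [0.5528, 0.2702, 0.1195]
tool_rot: [0.832, 0.555, 0.0, 0.001]
ft_force: [-1.9, 0.3, 8.6]
grip_width: 0.04
grip_force: 46.2
```

```bash
python3 to.py .5475 .2684 .1187 .841; python3 -c "
from h import *
print(robot.get_obs()['moment'])"
```

```text
t 9.0333 pos [0.5528 0.2702 0.1195] yaw -0.39414603812179216 grip 0.04001489032993631 F [-1.933   0.2836  8.5623] q [ 0.2739  0.673   1.5609 -0.0017  0.9066  0.6692]
SHIFT [-3.7278 -4.1855  0.7833] TURN [  0.0691   0.0807 -70.7687]
[-0.00162753  0.65434329  1.25902966]
```

The moment has risen to 1.26 N m, so the lug is at the stop. I unload slightly, release and retreat straight up.

move_arm(series="0 -0.1 -0.5 0 0 -2;0 -0.2 -0.5 0 0 -3;0 -0.2 -0.5 0 0 -3")

```text
time: 9.28
position: [0.5531, 0.2705, 0.1195]
tool_rot: [0.818, 0.575, 0.001, 0.0]
ft_force: [-2.0, 0.3, 6.6]
grip_width: 0.0404
grip_force: 44.5
```

move_arm(series="0 0 0 0 0 0;0 0 0 0 0 0;0 0 0 0 0 0;0 0 0 0 0 0;0 0 0 0 0 0;0 0 0 0 0 0", jaw=0.85)

```text
time: 9.78
position: [0.5526, 0.27, 0.1178]
tool_rot: [0.819, 0.574, -0.0, -0.0]
ft_force: [0.7, -0.2, 0.7]
grip_width: 0.0704
grip_force: 0.0
```

move_arm(series="0 0 -5 0 0 0;0 0 -20 0 0 0;0 0 -50 0 0 0;0 0 -80 0 0 0;-20 0 -115 0 0 0;-60 0 -130 0 0 0;-100 0 -140 0 0 0;-140 0 -140 0 0 0")

```text
time: 10.45
position: [0.506, 0.1377, 0.2612]
tool_rot: [0.818, 0.575, 0.003, 0.002]
ft_force: [1.5, -1.6, 0.4]
grip_width: 0.0734
grip_force: 0.0
```

```bash
python3 to.py .5475 .2684 .1187 .841; python3 -c "
from h import *
t=robot.camera('top');s=robot.camera('side');w=robot.camera('wrist')
for c in(t,s,w):
  print([[(np.round(d['xyz'],3).tolist(),round(d['p'],2)) for d in robot.tip_of(c,n)] for n in('spanner_wide','ring_centre')])
o=np.zeros((600,800,3),np.uint8)
o[:365,:400]=cv2.resize(t['img'][115:220,45:160,::-1],(400,365),interpolation=cv2.INTER_CUBIC)
o[:334,400:]=cv2.resize(s['img'][85:185,215:335,::-1],(400,334),interpolation=cv2.INTER_CUBIC)
o[370:600,:306]=cv2.resize(w['img'][:,:,::-1],(306,230))
cv2.imwrite('pics/w6.png',o)"
```

```text
t 10.45 pos [0.506  0.1377 0.2612] yaw -0.34505152951454077 grip 0.07344877254425038 F [ 1.5311 -1.5503  0.3501] q [ 0.0525  0.3688  1.6682 -0.0002  1.0977  0.3977]
SHIFT [136.6575  -6.0831 142.825 ] TURN [  0.4106   0.0928 -67.955 ]
[[([0.66, -0.149, -0.002], 0.87), ([0.37, -0.194, -0.003], 0.86), ([0.342, -0.053, 0.001], 0.64)], []]
[[([0.337, -0.052, -0.004], 0.83), ([0.553, 0.264, 0.06], 0.77), ([0.66, -0.151, -0.001], 0.76), ([0.371, -0.197, 0.002], 0.62)], [([0.551, 0.269, 0.074], 0.67)]]
[[([0.55, 0.263, 0.06], 0.86), ([0.342, -0.049, -0.006], 0.59)], [([0.554, 0.266, 0.075], 0.68)]]
```

View pics/w6.png

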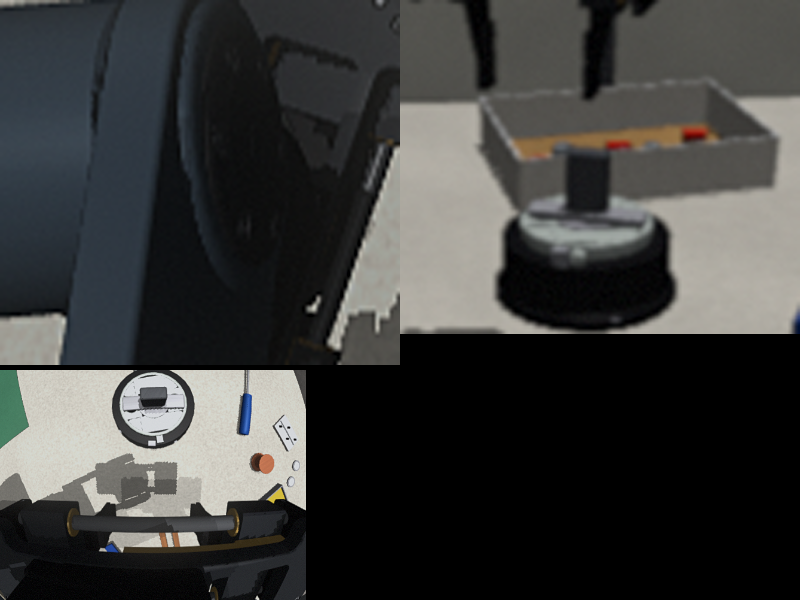

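The side view shows the spanner upright and flat on the ring at (588,180), with the lug against the stop at (570,257). The gripper is clear, so I hand in.

```bash
python3 -c "
from h import *
print(robot.hand_in())"
```

```text
the job is handed in; nothing more can be done
None
```

I turned the lock ring clockwise to its stop with the wide spanner, left that spanner standing upright in the ring and the narrow one untouched in its stand, and handed the job in at about 10.5 s; no verdict came back.

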